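# Walk the heavy keepsake box onto its varnishing sheet

## Robot

A 7-joint arm with a two-finger parallel gripper is mounted at the origin on the work surface. World frame = base frame: x ahead of the robot, y to its left, z up, the work surface at z = 0. Lengths are in m, angles in rad, forces in N, time in s.
With the tool pointing down it reaches from about 0.425 to 0.925 m from the base axis. Payload 6.8 kg.
Tool frame: the origin (TCP) lies between the finger pads; the fingertips stand r.tip_extent ahead of it and the grasp point (between the pads) lies 5 mm behind it (r.tip_extent is the distance from the TCP to the fingertips, in m); y points along the fingers, x is the direction in which the jaws open and shut, and the axes are right-handed (so a half turn about y gives the same grasp; the last joint's range is limited). The gripper opens to 85 mm and grips with 20 to 120 N. Pads are 22 mm wide; open, the fingers measure 114 mm over their backs; the gripper's body (76 mm by 85 mm) begins 54 mm behind the grasp point. The pads swing forward as they close: fully open they stand 13 mm farther back than shut.
Start: joints at [1.087, 0.477, 0.022, 1.555, -0.011, 1.109, -0.083], TCP at [0.248, -0.628, 0.245] pointing down, gripper open.
Joint ranges: [-2.96, 2.96], [-0.34, 2.1], [-1.41, 1.46], [0.24, 2.44], [-1.37, 4.51], [0.17, 1.92], [-2.96, 2.96]. Speed limits (rad/s): [2.39, 2.39, 3.14, 3.14, 3.14, 3.14, 3.14].

## Interface

Orientations are given as a rotation vector (axis times angle).
In Python, from bench import r gives the robot as it stands.
- The arm moves only by the tool send_rows, never from a script. Its argument "plan" is a list of rows, each a list of 5 numbers: the shift along the tool's x, y, z in cm, then the turn about the tool's y in degrees, then the opening, from 0 (shut) to 1 (fully open). In form: [[dx, dy, dz, spin, grip], ...]. A call has 1 to 12 rows; each row shifts and turns the commanded pose from where the row before left it, along the tool's axes as they then stand; what a row does not reach is not made up. A row lasts 1/8 s, in which the tool goes at most 62.5 mm and 10.7 degrees, less where a joint would pass 70% of its speed; a pose out of reach is approached as far as the arm can. A call is refused whole if a number of a shift passes 6.25 or a number of a turn 10.7, either way. A call with a gripper value outside its range is refused whole. The fingers move at their own pace and stop on an object; "force" is the grip in N (left out, the last holds). Time passes only in rows, so rows that do not move let the fingers close. It gives the time, the measured TCP pose, the force and the opening at its end, in the units of the state.
- r.get_obs(): the state, without advancing time (a new reading comes with each control period).
- r.grab_frame(name): name is "scene" or "top"; returns a dict with "image" (480x640x3 uint8, red, green, blue), "camera_matrix" (3x3 intrinsics, pixels), "cam_to_world" (4x4, takes a point from camera to world coordinates). Camera axes: x right, y down, z forward; pixel columns grow to the right and rows downward; lengths in m; the calibration is good to about 2 mm. A picture is of the moment at which its call begins. There is no depth.
- r.hand_in(): hands the job in, once; it reports no verdict.
Trained networks look in the newest picture that a camera, given by its name, has taken for a name from the list of things; names that differ only in an ending like _2 or _b are one class to them, and where a whole thing is asked for, a point or a joint stands for the part that bears it (a point fixed in the world has none). Each returns a list of dicts, best first, with "p" (0 to 1); they miss things now and then, are a little off and sometimes report something else, mostly with a low value. They report only what shows in the picture. A call takes as long as a camera call.
- r.recognise(camera, target): "rect" ([left, top, right, bottom] in pixels, round what is visible of it).
The state is a dict: "clock": time; "joints": joint angles; "qvel": joint speeds; "tau": joint torques, N m; "tcp_pos": TCP position; "orientation": TCP orientation; "contact_force": force on the tool from outside, world axes, zero at the start; "moment": the same for the moment, N m; "grip_width": finger opening in m.
Only numpy, scipy, OpenCV 4.12 (cv2) and the standard library are available. Lean on these libraries where they do the work, as an engineer would, in place of code of your own. Each camera call takes 0.05 s, during which the arm holds its last target.

## Task

The big wooden keepsake box is heavy, so walk it forward onto the white paper sheet laid out for varnishing: push the near face beside its left corner first (left as seen from the robot) until that corner has swung about 12 degrees ahead of straight, then beside its right corner until that one leads by about 12 degrees, and go on alternating until the box stands centred on the sheet and square with it. Slide it flat, without tipping or lifting it, do not topple the glass jar of brushes, and leave the box standing still at the end.

Things in the scene. Friction and masses are not known exactly. Their poses are not given: they have to be found in the camera images.
- chest: Bigger of the two wooden boxes: closed, 110 (its x) x 190 (y) x 70 mm high, four corner feet, floral paper on its lid; 1.0-1.9 kg, too wide to grip. Origin: centre of underside; x to its far face, y left, z up; near face at x=-55 mm. Pushed 75 mm off the middle of the near face it pivots near its other end, the centre going ahead about 0.15 m per radian. The other box (80x120x55) is a bystander.
- sheet: White paper sheet 170 (its x) x 250 mm (y), fixed flat on the table, no obstacle to sliding. Origin: its centre, at table height; x is the forward direction of the walk, away from the robot, y left. The box starts nearly square, 130-160 mm short of this centre along x, within 10 mm sideways. Its path is clear, 30 mm or more all round.
- sheet_diag (a point): Not an object: the centre of the sheet once more, with its x axis turned 45 degrees to the left (anticlockwise from above) of the sheet's x. It serves only to tell which way the box is turned.
- jar: Bystander: loose glass jar, 74 mm across and 90 mm high, with brushes standing in it to 190 mm; no bystander is taller. Stands about 240 mm to the left or right of the sheet's centre. Origin: centre of its underside, z up.

How it is judged:
On the way, in this order (a step that is already met when the one before it is completed fails the run):
1. the left corner leads: the box is turned clockwise by 7 degrees or more from the sheet (angle between the x axis of chest and the x axis of sheet_diag, either way round above 0.907 rad), for 0.1 s.
2. then the right corner leads: turned anticlockwise by 7 degrees or more from the sheet (angle between the x axis of chest and the x axis of sheet_diag, either way round below 0.663 rad), for 0.1 s.
At the end, for the whole second after the job is handed in: The big box stands flat and still on the paper sheet, its centre within 20 mm of the sheet's centre and square with the sheet to 10 degrees; the jar of brushes stands upright and still (horizontal distance between chest and sheet below 0.02 m and angle between the x axis of chest and the x axis of sheet, either way round below 0.175 rad and height (world z) of chest below 0.006 m and angle between chest's own z axis and vertical below 0.08 rad and angle between jar's own z axis and vertical below 0.2 rad and linear speed of jar below 0.02 m/s and linear speed of chest below 0.01 m/s); the robot touches nothing.
It fails at once if the big box is tipped by more than 11 degrees or lifted more than 20 mm (angle between chest's own z axis and vertical above 0.2 rad or height (world z) of chest above 0.02 m).
It fails at once if the jar of brushes is toppled (leans by more than 30 degrees) (angle between jar's own z axis and vertical above 0.52 rad).
It also fails if it takes over 64 s, if anything falls off the work surface, if the arm or the gripper's body presses on something with over 40 N, if the wrist force passes 120 N, or if a joint passes its speed limit or range.

## Working session

There is one attempt and no reset: what is moved stays moved. The work goes in short steps, Python scripts to look and compute and a tool call to move; the robot and the scene stay as the last step left them, time stands still between calls to the robot, and variables do not carry over. Pictures are saved under pics/ and viewed, and the job is handed in when it is done.

Besides the shell and the picture viewer there is one more tool, called as a command line: name --pt "numbers of a row" for each row, then --argument value for the rest. send_rows: Moves the arm, as the interface text tells. Its arguments: {"type":"object","properties":{"plan":{"type":"array","items":{"type":"array","items":{"type":"number"}}},"force":{"type":"number"}},"required":["plan"]}

```bash
mkdir -p pics; ls; python3 - <<'E'
from bench import r
import cv2
print(r.get_obs(), r.tip_extent)
for n in("scene","top"):
    f=r.grab_frame(n); cv2.imwrite(f"pics/{n}0.png",f["image"][:,:,::-1]); print(n,f["camera_matrix"],f["cam_to_world"])
    for t in("chest","sheet","jar"): print(t,r.recognise(n,t))
E
```

```text
pics
{'clock': 0.0, 'joints': array([ 1.08688462,  0.47780707,  0.02234873,  1.5564506 , -0.01152282,
        1.10931204, -0.08310912]), 'qvel': array([-9.73532330e-04, -7.63771182e-04, -1.25711309e-03,  1.30403207e-03,
       -9.54161943e-04,  1.40614879e-03, -6.33105538e-05]), 'tau': array([ 5.37182914e-04, -5.96449757e+01,  1.60799693e+00, -2.81195498e+01,
        1.24821975e-02,  9.21332510e-03, -4.86734834e-06]), 'tcp_pos': array([ 0.24752234, -0.62736497,  0.24432156]), 'orientation': array([-1.36291261,  0.92925596, -0.92662709]), 'contact_force': array([ 0.18492711,  0.4157438 , -0.78976529]), 'moment': array([ 0.00465792, -0.00037341, -0.04736812]), 'grip_width': 0.08527538155849954} 0.014
scene [[622.65582053   0.         317.61468589]
 [  0.         622.65582053 246.38688333]
 [  0.           0.           1.        ]] [[-0.34524905  0.57294226 -0.74333052  1.46497911]
 [ 0.9384976   0.21501329 -0.27016946  0.32857032]
 [ 0.00503443 -0.79088966 -0.61193807  0.71896063]
 [ 0.          0.          0.          1.        ]]
chest [{'rect': [207.0, 181.5, 317.6, 249.4], 'p': 0.8}]
sheet [{'rect': [179.3, 237.4, 325.1, 312.2], 'p': 0.95}]
jar [{'rect': [367.4, 167.3, 418.7, 272.8], 'p': 0.65}]
top [[522.17678101   0.         326.89182538]
 [  0.         522.17678101 235.45509834]
 [  0.           0.           1.        ]] [[ 5.56419284e-03 -9.95880154e-01  9.05083361e-02  5.37385114e-01]
 [-9.99984519e-01 -5.53738952e-03  5.47246520e-04  5.53937598e-02]
 [-4.38120370e-05 -9.05099799e-02 -9.95895548e-01  1.11544968e+00]
 [ 0.00000000e+00  0.00000000e+00  0.00000000e+00  1.00000000e+00]]
chest [{'rect': [321.8, 155.4, 453.7, 254.8], 'p': 0.61}, {'rect': [350.7, 225.4, 454.3, 302.3], 'p': 0.57}]
sheet [{'rect': [323.3, 157.4, 450.8, 256.5], 'p': 0.86}]
jar [{'rect': [254.3, 230.1, 301.2, 274.6], 'p': 0.63}]
```

View pics/scene0.png

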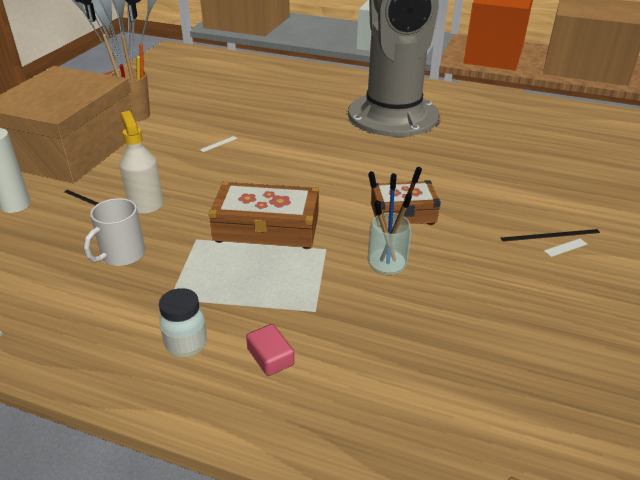

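View pics/top0.png

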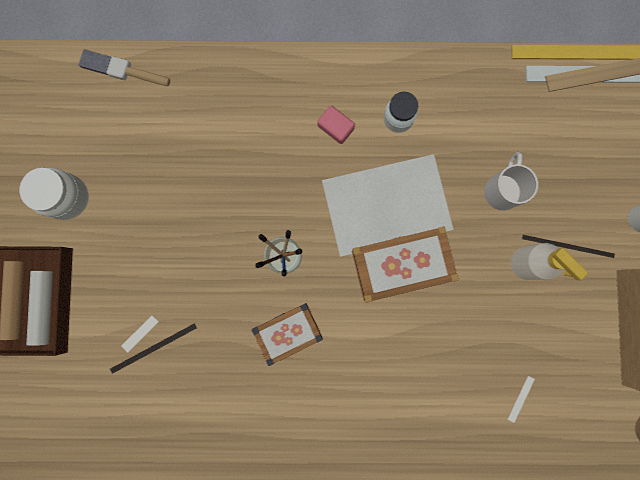

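```bash
python3 - <<'E'
from scipy.spatial.transform import Rotation as R
print(R.from_rotvec([-1.36291261,  0.92925596, -0.92662709]).as_matrix().round(3))
import cv2
a=cv2.imread('pics/top0.png'); cv2.imwrite('pics/topcrop.png',cv2.resize(a[130:330,240:490],None,fx=3,fy=3,interpolation=cv2.INTER_CUBIC))
E
```

```text
[[ 0.367 -0.001  0.93 ]
 [-0.93   0.002  0.367]
 [-0.002 -1.    -0.   ]]
```

View pics/topcrop.png

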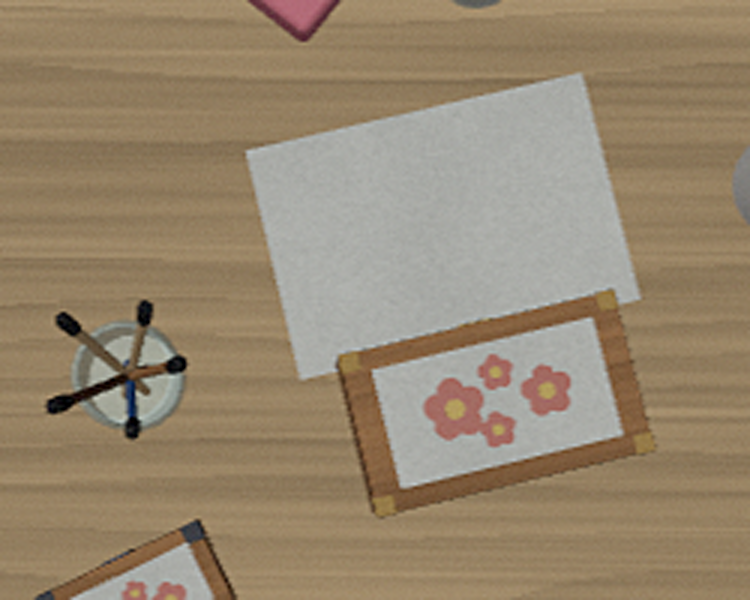

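The pictures show the chest just short of the white sheet: lid about (353,248)–(456,278) in the top view. The small box at (287,333) and the jar at (283,255), left of the sheet, are bystanders. Both sheet and chest are turned about 13° left. The tool's y axis points down. Next I build the localiser.

```bash
cat > h.py <<'E'
import numpy as np, cv2
from scipy.optimize import least_squares, minimize
from scipy.spatial.transform import Rotation as R
def proj(f,P):
    T=np.linalg.inv(f["cam_to_world"]); K=f["camera_matrix"]
    c=np.asarray(P)@T[:3,:3].T+T[:3,3]; q=c@K.T
    return q[:,:2]/q[:,2:]
def ray(f,uv,z):
    K=f["camera_matrix"];T=f["cam_to_world"]
    d=np.linalg.inv(K)@np.array([uv[0],uv[1],1.]); d=T[:3,:3]@d
    return (T[:3,3]+d*(z-T[2,3])/d[2])[:2]
def place(p,pts):
    c,s=np.cos(p[2]),np.sin(p[2]); pts=np.asarray(pts,float); o=pts.copy()
    o[:,0]=p[0]+c*pts[:,0]-s*pts[:,1]; o[:,1]=p[1]+s*pts[:,0]+c*pts[:,1]; return o
def rect(a,b,z): return [[a/2,b/2,z],[a/2,-b/2,z],[-a/2,-b/2,z],[-a/2,b/2,z]]  # FL FR NR NL
def fit(f,uv,a,b,z,p0):
    s=least_squares(lambda p:(proj(f,place(p,rect(a,b,z)))-uv).ravel(),p0)
    return s.x,np.sqrt(np.mean(s.fun**2))
E
python3 - <<'E'
from h import *; from bench import r
f=r.grab_frame("top")
g=lambda l:np.array(l,float)/3+[240,130]
# crop resized: pixel centre shift ~ -1/3 ignored
s,e=fit(f,g([(247,151),(582,74),(639,299),(300,380)]),.17,.25,0,[.6,0,.2]); print("sheet",s,np.degrees(s[2]),e)
c,e=fit(f,g([(338,355),(613,290),(655,447),(378,517)]),.11,.19,.07,[.5,0,.2]); print("chest",c,np.degrees(c[2]),e)
d=c-s; R2=np.array([[np.cos(s[2]),np.sin(s[2])],[-np.sin(s[2]),np.cos(s[2])]]); print("rel",R2@d[:2],np.degrees(d[2]))
print("jar",ray(f,(277.8,252.4),.045))
print("obs",[ray(f,u,.0) for u in ((517,262),(505,195),(400,120),(287,335),(336,125))])
hsv=cv2.cvtColor(f["image"],cv2.COLOR_RGB2HSV)
for u in((360,270),(405,290),(455,260),(390,266),(423,260),(400,310),(500,330),(354,251),(452,276),(385,230)): print(u,f["image"][u[1],u[0]],hsv[u[1],u[0]])
E
```

```text
sheet [ 0.70532513 -0.07409887  0.23542806] 13.489033993590185 0.25992541894973115
chest [ 0.57606182 -0.10137856  0.24451537] 14.00969885739966 0.24861733204488945
rel [-0.13206077  0.0036247 ] 0.5206648638094741
jar [0.59918864 0.15654119]
obs [array([ 0.58410791, -0.35019583]), array([ 0.72864517, -0.32823671]), array([ 0.89340917, -0.10260745]), array([0.42754535, 0.13894206]), array([0.88142647, 0.03743709])]
(360, 270) [139 102  67] [ 15 132 139]
(405, 290) [118  84  54] [ 14 138 118]
(455, 260) [137 117  87] [ 18  93 137]
(390, 266) [179 156  95] [ 22 120 179]
(423, 260) [175 155  94] [ 23 118 175]
(400, 310) [142 122  88] [ 19  97 142]
(500, 330) [153 132  99] [ 18  90 153]
(354, 251) [155 128  73] [ 20 135 155]
(452, 276) [154 129  77] [ 20 127 154]
(385, 230) [165 165 163] [ 30   3 165]
```

send_rows --pt "0 0 0 8 0" --pt "-4.6 0 3.1 0 0" --pt "-4.6 0 3.1 0 0" --pt "-4.6 0 3.1 0 0" --pt "-4.6 0 3.1 0 0" --pt "-4.6 0 3.1 0 0" --pt "-4.6 0 3.1 0 0" --pt "-4.6 0 3.1 0 0" --pt "-4.6 0 3.1 0 0" --pt "-4.6 0 3.1 0 0" --pt "-4.6 0 3.1 0 0" --pt "-4.9 0 3.1 0 0"

```text
clock: 1.95
tcp_pos: [0.4608, -0.0518, 0.2457]
orientation: [-1.311, 1.033, -1.035]
contact_force: [0.9, -1.0, 0.1]
grip_width: -0.0
```

```bash
cat >> h.py <<'E'
S=np.array([0.7053,-0.0741,0.2354])
def rel(p):
    d=np.asarray(p[:2])-S[:2]; c,s=np.cos(S[2]),np.sin(S[2]); return np.array([c*d[0]+s*d[1],-s*d[0]+c*d[1]])
def state(r):
    o=r.get_obs(); M=R.from_rotvec(o["orientation"]).as_matrix()
    print("t",round(o["clock"],2),"tcp",o["tcp_pos"].round(4),"rel mm",(1000*rel(o["tcp_pos"])).round(1),"z yaw err",np.degrees(np.arctan2(M[1,2],M[0,2])-S[2]).round(2),"down",M[2,1].round(4),"F",o["contact_force"].round(1),"w",o["grip_width"].round(4))
E
python3 - <<'E'
from h import *; from bench import r
state(r)
f=r.grab_frame("top"); cv2.imwrite("pics/top1.png",f["image"][:,:,::-1])
f=r.grab_frame("scene"); cv2.imwrite("pics/scene1.png",f["image"][:,:,::-1])
E
```

```text
Traceback (most recent call last):
  File "h.py", line 24, in state
    print("t",round(o["clock"],2),"tcp",o["tcp_pos"].round(4),"rel mm",(1000*rel(o["tcp_pos"])).round(1),"z yaw err",np.degrees(np.arctan2(M[1,2],M[0,2])-S[2]).round(2),"down",M[2,1].round(4),"F",o["contact_force"].round(1),"w",o["grip_width"].round(4))
                                                                                                                                                                                                                                    ^^^^^^^^^^^^^^^^^^^^^
AttributeError: 'float' object has no attribute 'round'
```

```bash
sed -i 's/o\["grip_width"\].round(4)/round(float(o["grip_width"]),4)/' h.py
python3 - <<'E'
from h import *; from bench import r
state(r)
f=r.grab_frame("top"); cv2.imwrite("pics/top1.png",f["image"][:,:,::-1])
f=r.grab_frame("scene"); cv2.imwrite("pics/scene1.png",f["image"][:,:,::-1])
E
```

```text
t 1.95 tcp [ 0.4608 -0.0518  0.2457] rel mm [-232.6   78.7] z yaw err 0.0 down -1.0 F [ 0.9 -1.   0.1] w -0.0
```

View pics/top1.png

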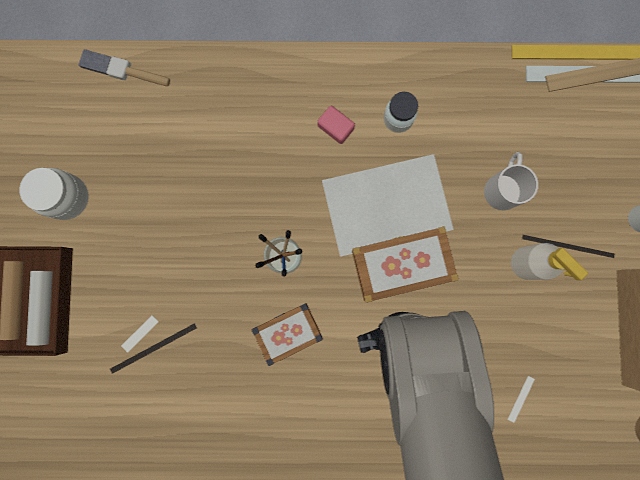

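View pics/scene1.png

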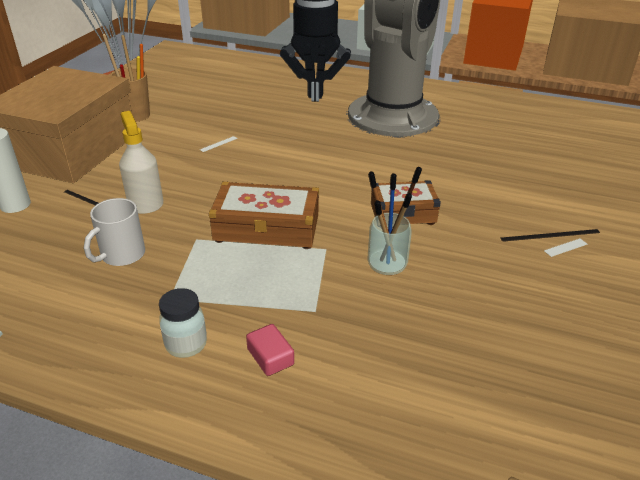

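The top view shows the tool (knuckles at 370,340) behind the chest's left half, with the lid unobstructed. The scene view sees the lid fully at (213–318,183–215). I lower the tool and set up a lid tracker using ECC on the rectified z=0.07 plane.

send_rows --pt "0 5 0 0 0" --pt "0 5 0 0 0" --pt "0 5 0 0 0" --pt "0 4 0 0 0" --pt "0 1.5 0 0 0" --pt "0 0 0 0 0"

```text
clock: 2.8
tcp_pos: [0.4601, -0.0534, 0.0402]
orientation: [-1.312, 1.034, -1.033]
contact_force: [-0.3, -0.2, 0.7]
grip_width: -0.0003
```

```bash
cat >> h.py <<'E'
# rectified plane z=.07 : pixel (u,v) -> sheet-rel x = .1-.001*v/?  grid 1 mm, u along -y, v along -x
N=400
def grid_world(z=.07):
    v,u=np.mgrid[0:N,0:N]; X=(150-v)/1000.; Y=(200-u)/1000.
    return place(S,np.stack([X.ravel(),Y.ravel(),np.full(N*N,z)],1))
def ortho(f,z=.07):
    m=proj(f,grid_world(z)).astype(np.float32).reshape(N,N,2)
    g=cv2.remap(f["image"],m[...,0],m[...,1],cv2.INTER_LINEAR)
    return g
def feat(g):
    g=g.astype(np.float32); return cv2.GaussianBlur(g[...,2],(0,0),1.5)  # blue: wood dark, paper bright
def xy2uv(x,y): return np.array([200-1000*y,150-1000*x])
C0=np.array([-.1321,.0036,.0091])
def Wof(p):  # warp from reference pixels to current pixels for pose p (rel) vs C0
    th=-(p[2]-C0[2])*-1
    a=p[2]-C0[2]
    # in (u,v)=( -y,-x ) axes, left turn a maps to...
    A=np.array([[np.cos(a),np.sin(a)],[-np.sin(a),np.cos(a)]])
    # d=(x,y)->(x',y')=(cx-sy, sx+cy); u=-y,v=-x => u'=cu+sv, v'=-su+cv
    c0=xy2uv(*C0[:2]); c=xy2uv(*p[:2]); return np.hstack([A,(c-A@c0)[:,None]]).astype(np.float32)
def poseof(W):
    a=np.arctan2(W[0,1],W[0,0]); c=W[:,:2]@xy2uv(*C0[:2])+W[:,2]
    return np.array([(150-c[1])/1000,(200-c[0])/1000,C0[2]+a])
def track(f,ref,guess):
    cur=feat(ortho(f)); m=np.zeros((N,N),np.uint8)
    q=place(C0,[[.052,.092,0],[.052,-.092,0],[-.052,-.092,0],[-.052,.092,0]])
    cv2.fillConvexPoly(m,np.array([xy2uv(x,y) for x,y,_ in q]).astype(np.int32),255)
    best=None
    for da in (-8,-4,0,4,8):
      for dx in (-.015,0,.015):
        p=np.array(guess)+[dx,0,np.radians(da)]
        try: cc,W=cv2.findTransformECC(ref,cur,Wof(p),cv2.MOTION_EUCLIDEAN,(3,60,1e-5),m,5)
        except cv2.error: continue
        if best is None or cc>best[0]: best=(cc,poseof(W))
    return best
def look(r,guess,tag=None):
    out=[]
    for n in("scene","top"):
        f=r.grab_frame(n); b=track(f,np.load(f"ref_{n}.npy"),guess)
        if tag: cv2.imwrite(f"pics/{n}_{tag}.png",f["image"][:,:,::-1])
        if b: print(n,"cc %.3f x %.1f y %.1f mm yaw %.2f deg"%(b[0],b[1][0]*1e3,b[1][1]*1e3,np.degrees(b[1][2])))
E
python3 - <<'E'
from h import *; from bench import r
state(r)
for n in("scene","top"):
    f=r.grab_frame(n); im=cv2.imread(f"pics/{n}0.png")[:,:,::-1].copy(); f["image"]=im
    g=ortho(f); np.save(f"ref_{n}.npy",feat(g)); cv2.imwrite(f"pics/ortho_{n}.png",g[:,:,::-1])
    q=place(C0,[[.055,.095,0],[.055,-.095,0],[-.055,-.095,0],[-.055,.095,0]])
    cv2.polylines(g,[np.array([xy2uv(x,y) for x,y,_ in q]).astype(np.int32)],True,(0,255,0)); cv2.imwrite(f"pics/orthob_{n}.png",g[:,:,::-1])
look(r,C0+[.0,.005,.05],"2")
a=[cv2.imread(f"pics/orthob_{n}.png") for n in("scene","top")]; cv2.imwrite("pics/both.png",np.hstack(a))
E
```

```text
t 2.8 tcp [ 0.4601 -0.0534  0.0402] rel mm [-233.7   77.3] z yaw err 0.04 down -1.0 F [-0.3 -0.2  0.7] w -0.0003
scene cc 1.000 x -132.1 y 3.6 mm yaw 0.51 deg
top cc 1.000 x -132.1 y 3.6 mm yaw 0.53 deg
```

View pics/both.png

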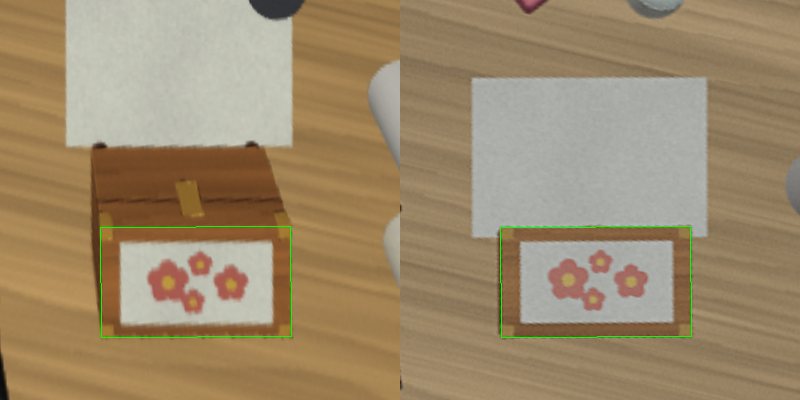

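View pics/scene_2.png

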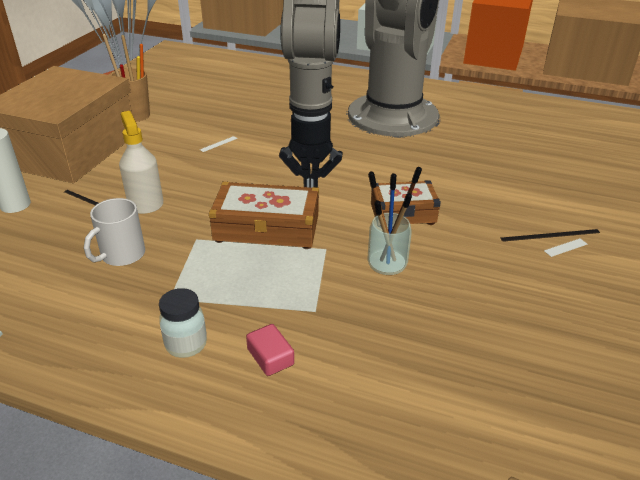

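Both rectified views agree on the chest outline, and the finger stands behind the left end. First left push.

send_rows --pt "0 0 1 0 0" --pt "0 0 1 0 0" --pt "0 0 0.8 0 0" --pt "0 0 0.5 0 0" --pt "0 0 0.5 0 0" --pt "0 0 0.5 0 0" --pt "0 0 0.5 0 0" --pt "0 0 0.5 0 0" --pt "0 0 0.5 0 0" --pt "0 0 0 0 0"

```text
clock: 4.25
tcp_pos: [0.5139, -0.0397, 0.0392]
orientation: [-1.316, 1.038, -1.03]
contact_force: [-4.8, -0.0, -0.5]
grip_width: -0.0002
```

```bash
python3 - <<'E'
from h import *; from bench import r
state(r)
look(r,C0+[.01,0,-.1],"3")
E
```

```text
t 4.25 tcp [ 0.5139 -0.0397  0.0392] rel mm [-178.1   78.1] z yaw err 0.05 down -1.0 F [-4.8 -0.  -0.5] w -0.0002
scene cc 0.980 x -116.8 y 0.1 mm yaw -4.86 deg
top cc 0.814 x -115.0 y -0.0 mm yaw -6.68 deg
```

send_rows --pt "0 0 0.5 0 0" --pt "0 0 0.5 0 0" --pt "0 0 0.5 0 0" --pt "0 0 0.5 0 0" --pt "0 0 0.4 0 0" --pt "0 0 0 0 0" --pt "0 0 0 0 0"

```text
clock: 5.22
tcp_pos: [0.5373, -0.0341, 0.0395]
orientation: [-1.315, 1.037, -1.031]
contact_force: [-6.6, 0.4, 1.4]
grip_width: -0.0001
```

```bash
python3 - <<'E'
from h import *; from bench import r
state(r)
look(r,C0+[.03,-.003,-.2],"4")
E
```

```text
t 5.22 tcp [ 0.5373 -0.0341  0.0395] rel mm [-154.    78.1] z yaw err 0.04 down -1.0 F [-6.6  0.4  1.4] w -0.0001
scene cc 0.953 x -100.4 y -4.2 mm yaw -10.91 deg
top cc 0.700 x -99.5 y -4.6 mm yaw -11.57 deg
```

View pics/scene_4.png

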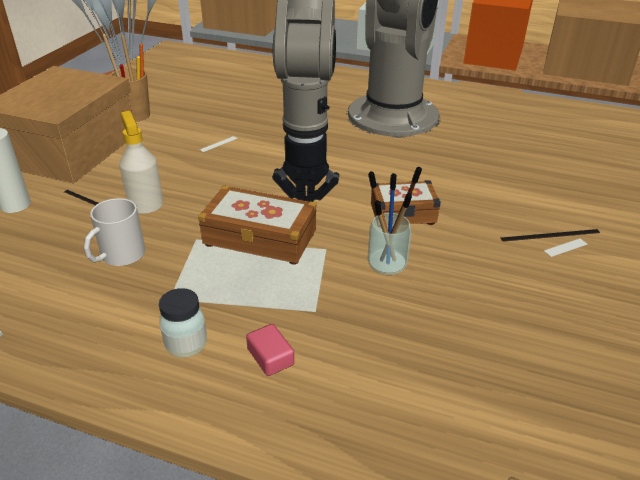

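View pics/top_4.png

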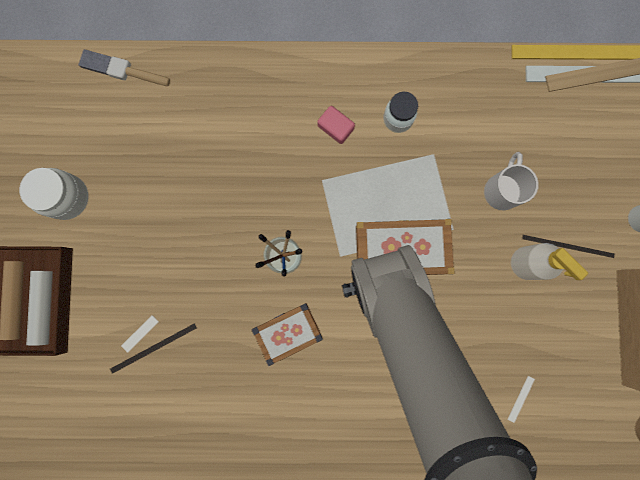

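Lid tracking gives yaw about −11°, so the left corner leads. The top view is partly hidden by the arm, but its picture agrees. Now back off, move right, and push the right end.

send_rows --pt "0 0 -2.5 0 0" --pt "0 0 -2.6 0 0" --pt "4.9 0 0 0 0" --pt "4.9 0 0 0 0" --pt "4.8 0 0 0 0" --pt "0 0 0 0 0" --pt "0 0 1 0 0" --pt "0 0 0.6 0 0" --pt "0 0 0.5 0 0" --pt "0 0 0.5 0 0" --pt "0 0 0 0 0"

```text
clock: 6.7
tcp_pos: [0.5476, -0.1812, 0.0397]
orientation: [-1.315, 1.037, -1.03]
contact_force: [-6.0, -0.1, 3.1]
grip_width: -0.0
```

```bash
python3 - <<'E'
from h import *; from bench import r
state(r)
look(r,C0+[.035,-.008,-.17],"5")
E
```

```text
t 6.7 tcp [ 0.5476 -0.1812  0.0397] rel mm [-178.3  -67.4] z yaw err 0.09 down -1.0 F [-6.  -0.1  3.1] w -0.0
scene cc 0.972 x -97.7 y -4.1 mm yaw -9.91 deg
top cc 0.962 x -97.7 y -3.7 mm yaw -9.66 deg
```

View pics/scene_5.png

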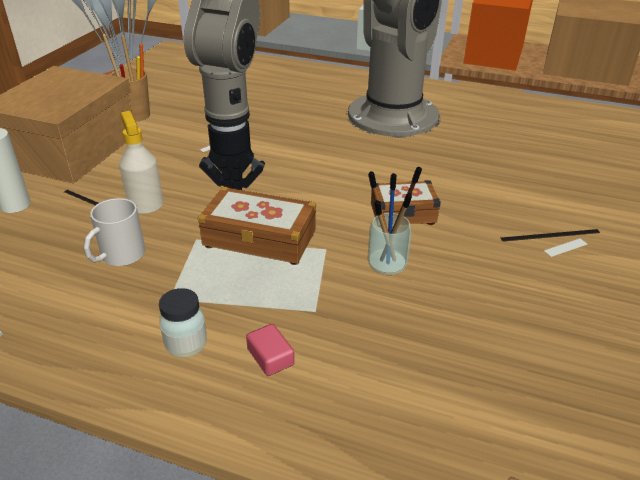

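In contact at the right end. Next the long right push.

send_rows --pt "0 0 0.6 0 0" --pt "0 0 0.6 0 0" --pt "0 0 0.6 0 0" --pt "0 0 0.6 0 0" --pt "0 0 0.6 0 0" --pt "0 0 0.6 0 0" --pt "0 0 0.6 0 0" --pt "0 0 0.6 0 0" --pt "0 0 0 0 0"

```text
clock: 7.92
tcp_pos: [0.5947, -0.1709, 0.0395]
orientation: [-1.315, 1.036, -1.032]
contact_force: [-4.0, -2.7, -0.0]
grip_width: 0.0002
```

```bash
python3 - <<'E'
from h import *; from bench import r
state(r)
look(r,[-.065,-.004,.03],"6")
E
```

```text
t 7.92 tcp [ 0.5947 -0.1709  0.0395] rel mm [-130.1  -68.4] z yaw err 0.07 down -1.0 F [-4.  -2.7 -0. ] w 0.0002
scene cc 0.903 x -64.9 y 5.8 mm yaw 1.62 deg
top cc 0.886 x -65.1 y 6.9 mm yaw 1.84 deg
```

send_rows --pt "0 0 0.6 0 0" --pt "0 0 0.6 0 0" --pt "0 0 0.6 0 0" --pt "0 0 0.6 0 0" --pt "0 0 0.6 0 0" --pt "0 0 0.6 0 0" --pt "0 0 0.3 0 0" --pt "0 0 0 0 0" --pt "0 0 0 0 0"

```text
clock: 9.15
tcp_pos: [0.6327, -0.1616, 0.0397]
orientation: [-1.315, 1.036, -1.032]
contact_force: [-4.5, -2.4, 1.0]
grip_width: 0.0
```

```bash
python3 - <<'E'
from h import *; from bench import r
state(r)
look(r,[-.04,.01,.18],"7")
E
```

```text
t 9.15 tcp [ 0.6327 -0.1616  0.0397] rel mm [-91.1 -68.2] z yaw err 0.06 down -1.0 F [-4.5 -2.4  1. ] w 0.0
scene cc 0.632 x 13.5 y -2.4 mm yaw -0.91 deg
top cc 0.671 x -37.7 y 13.0 mm yaw 10.36 deg
```

View pics/scene_7.png

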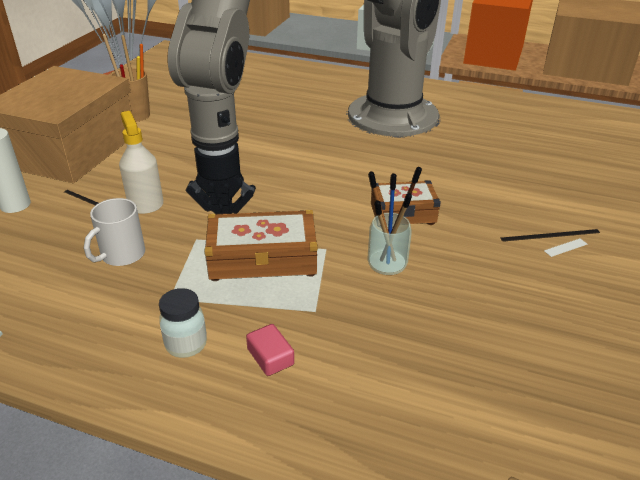

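View pics/top_7.png

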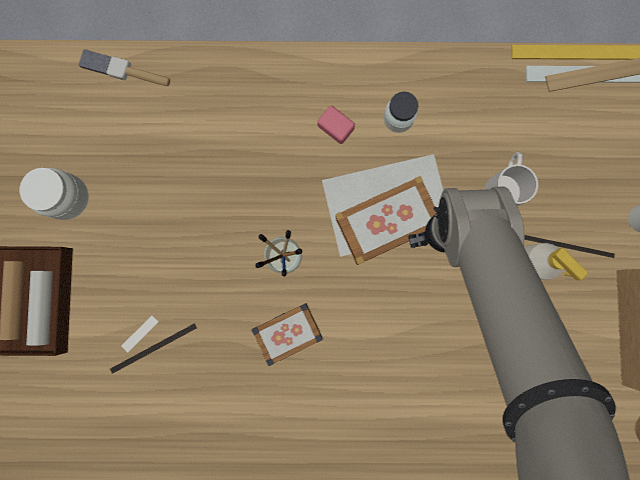

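The scene fit jumped onto the white sheet here (cc 0.63), so I discard it. The top fit (+10.4°) agrees with the picture, where the lid's far right corner leads at (420,180). Now back off and push left of centre, a bit further in so more of the motion goes forward.

send_rows --pt "0 0 -2.7 0 0" --pt "0 0 -2.7 0 0" --pt "-4.5 0 0 0 0" --pt "-4.5 0 0 0 0" --pt "-4.0 0 0 0 0" --pt "0 0 0 0 0" --pt "0 0 1 0 0" --pt "0 0 1 0 0" --pt "0 0 0.6 0 0" --pt "0 0 0.5 0 0" --pt "0 0 0.5 0 0" --pt "0 0 0 0 0"

```text
clock: 10.75
tcp_pos: [0.5839, -0.0407, 0.0394]
orientation: [-1.316, 1.038, -1.032]
contact_force: [-7.6, -2.1, 4.1]
grip_width: -0.0
```

```bash
sed -i 's/        if best is None or cc>best/        e=poseof(W)-guess\n        if np.hypot(*e[:2])>.025 or abs(e[2])>.2: continue\n        if best is None or cc>best/' h.py; python3 - <<'E'
from h import *; from bench import r
state(r)
look(r,[-.03,.01,.15],"8")
E
```

```text
t 10.75 tcp [ 0.5839 -0.0407  0.0394] rel mm [-110.3   60.8] z yaw err -0.03 down -1.0 F [-7.6 -2.1  4.1] w -0.0
```

View pics/top_8.png

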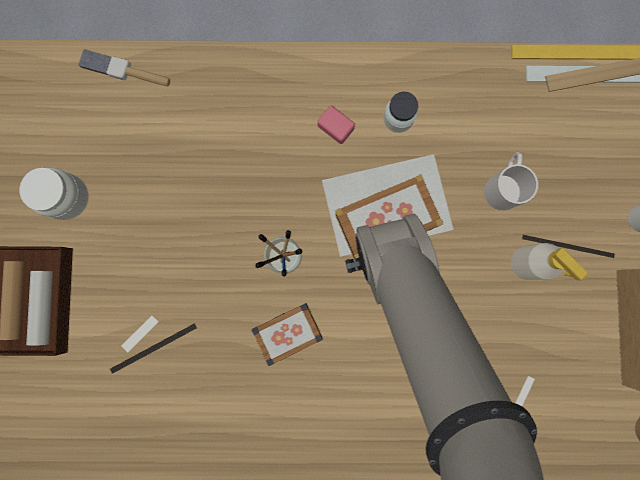

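```bash
cat >> h.py <<'E'
def feat(g): return cv2.GaussianBlur(cv2.cvtColor(g.astype(np.uint8),cv2.COLOR_RGB2LAB)[...,1].astype(np.float32),(0,0),2)
E
cat > t.py <<'E'
from h import *; from bench import r
import sys
F={n:r.grab_frame(n) for n in("scene","top")}
for n in F:
    g=dict(F[n]); g["image"]=cv2.imread(f"pics/{n}0.png")[:,:,::-1].copy(); np.save(f"ref_{n}.npy",feat(ortho(g)))
for k,gs in (("4",[-.100,-.004,-.17]),("6",[-.065,.006,.05]),("7",[-.03,.01,.15]),("8",[-.03,.01,.15])):
    for n in F:
        g=dict(F[n]); g["image"]=cv2.imread(f"pics/{n}_{k}.png")[:,:,::-1].copy()
        b=track(g,np.load(f"ref_{n}.npy"),gs); print(k,n,b and (round(b[0],3),(b[1]*[1e3,1e3,57.3]).round(1)))
E
python3 t.py
```

```text
4 scene (0.966, array([-100.2,   -4.3,  -11.2]))
4 top (0.75, array([-98.6,  -3.6, -13.4]))
6 scene (0.876, array([-64.9,   6.1,   2. ]))
6 top (0.842, array([-65. ,   6.9,   2.7]))
7 scene None
7 top (0.793, array([-37.4,  13.2,  11.3]))
8 scene None
8 top None
```

```bash
cat > t2.py <<'E'
from h import *; from bench import r
f=r.grab_frame("scene"); out=[]
for k in "78":
    f["image"]=cv2.imread(f"pics/scene_{k}.png")[:,:,::-1].copy(); out.append(ortho(f)[:,:,::-1])
cv2.imwrite("pics/o78.png",np.hstack(out))
E
python3 t2.py
```

```text
(no output)
```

View pics/o78.png

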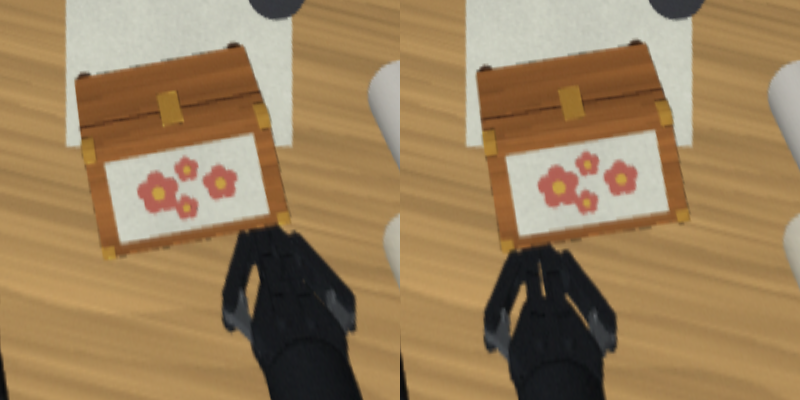

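```bash
cat >> h.py <<'E'
def track(f,ref,guess):
    o=ortho(f)[...,:3]; o=cv2.GaussianBlur(o,(0,0),1)
    rc=np.load("rgb_"+("scene" if f["cam_to_world"][0,3]>1 else "top")+".npy")
    c=xy2uv(*C0[:2]).round().astype(int); hh,hw=50,90
    # reference unrotated by C0 yaw (0.5 deg) kept; template
    T=rc[c[1]-hh:c[1]+hh,c[0]-hw:c[0]+hw]; best=None
    for a in np.arange(-16,16.1,.5):
        M=cv2.getRotationMatrix2D((N/2,N/2),-a,1); w=cv2.warpAffine(o,M,(N,N),borderMode=cv2.BORDER_REPLICATE)
        m=cv2.matchTemplate(w,T,cv2.TM_CCOEFF_NORMED); _,v,_,l=cv2.minMaxLoc(m)
        if best is None or v>best[0]:
            q=np.array([l[0]+hw,l[1]+hh,1.]); q[:2]-= (c-xy2uv(*C0[:2]))
            Mi=cv2.invertAffineTransform(M); p=Mi@q
            best=(v,np.array([(150-p[1])/1000,(200-p[0])/1000,C0[2]+np.radians(a)]))
    return best
E
sed -i 's/^    g=dict(F\[n\]); g\["image"\]=\(.*\); np.save.*/    g=dict(F[n]); g["image"]=\1; np.save(f"rgb_{n}.npy",cv2.GaussianBlur(ortho(g),(0,0),1))/' t.py; python3 t.py
```

```text
4 scene (0.995, array([-100. ,   -4.1,  -11.5]))
4 top (0.736, array([-100. ,   -4.1,  -11.5]))
6 scene (0.996, array([-65.3,   6.2,   2. ]))
6 top (0.95, array([-65.3,   6.2,   2. ]))
7 scene (0.997, array([-37.4,  13.2,  11.5]))
7 top (0.951, array([-37.5,  13.4,  12. ]))
8 scene (0.995, array([-32. ,  12.8,  10. ]))
8 top (0.674, array([-32. ,  12.8,  10. ]))
```

The template matcher now agrees across cameras to within 0.5° (scene cc 0.99+); the chest is at x −32, y +13 mm, yaw +10°. The peak was +11.5°, so step 2 is met. Pushing on at the left.

send_rows --pt "0 0 0.6 0 0" --pt "0 0 0.6 0 0" --pt "0 0 0.6 0 0" --pt "0 0 0.6 0 0" --pt "0 0 0.5 0 0" --pt "0 0 0 0 0"

```text
clock: 11.85
tcp_pos: [0.6126, -0.0334, 0.0391]
orientation: [-1.315, 1.038, -1.032]
contact_force: [-5.7, -0.2, -0.7]
grip_width: 0.0002
```

```bash
python3 - <<'E'
from h import *; from bench import r
state(r)
look(r,None,"9")
E
```

```text
t 11.85 tcp [ 0.6126 -0.0334  0.0391] rel mm [-80.7  61.2] z yaw err -0.01 down -1.0 F [-5.7 -0.2 -0.7] w 0.0002
scene cc 0.996 x -10.4 y 10.0 mm yaw 2.52 deg
top cc 0.624 x -9.5 y 9.4 mm yaw 3.02 deg
```

send_rows --pt "0 0 0.5 0 0" --pt "0 0 0.5 0 0" --pt "0 0 0.2 0 0" --pt "0 0 0 0 0" --pt "0 0 -1.5 0 0" --pt "0 0 -3 0 0" --pt "0 0 -3 0 0" --pt "0 -4 0 0 0" --pt "0 -4 0 0 0" --pt "0 -4 0 0 0" --pt "0 -4 0 0 0" --pt "0 0 0 0 0"

```text
clock: 13.45
tcp_pos: [0.5557, -0.0477, 0.2041]
orientation: [-1.306, 1.028, -1.039]
contact_force: [0.4, -0.9, 0.6]
grip_width: 0.0001
```

```bash
python3 - <<'E'
from h import *; from bench import r
state(r)
look(r,None,"10")
f=r.grab_frame("scene"); print(r.recognise("scene","jar"))
E
```

```text
t 13.45 tcp [ 0.5557 -0.0477  0.2041] rel mm [-139.3   60.6] z yaw err -0.01 down -1.0 F [ 0.4 -0.9  0.6] w 0.0001
scene cc 0.998 x -1.0 y 8.2 mm yaw 0.02 deg
top cc 0.997 x -1.0 y 8.2 mm yaw 0.02 deg
[{'rect': [364.7, 167.7, 417.8, 271.9], 'p': 0.81}]
```

View pics/top_10.png

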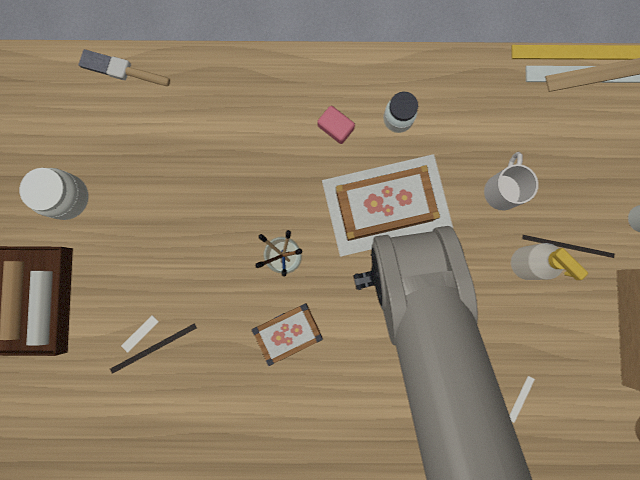

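View pics/scene_10.png

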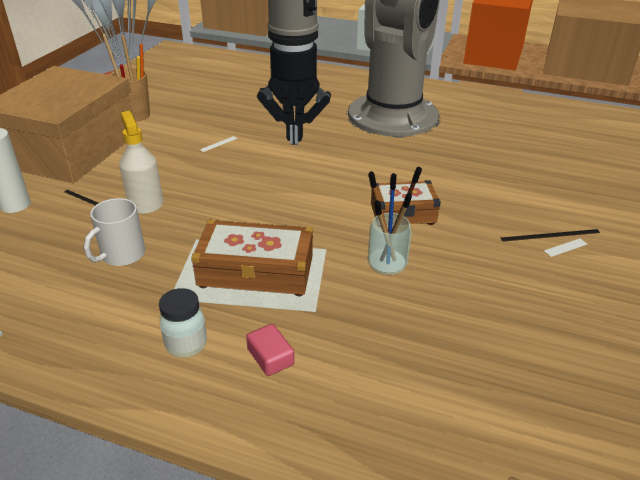

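The chest stands on the sheet (lid at 337–438, 167–238 in the top view), 8 mm off centre and square. The jar is upright at its old place, and the arm is clear and raised. Handing in.

```bash
python3 -c "
from bench import r
print(r.hand_in())"
```

```text
the job is handed in; nothing more can be done
None
```

The keepsake box is on the sheet, about 8 mm from its centre and square with it. I handed the job in at about 13.5 s; the interface reports no verdict.

**What I did:** I pushed the near face with the shut fingers at the left end first, until the left corner led by about 11.5°. I then pushed at the right end until the right corner led by about 11.5°. A last push left of the middle squared the box on the sheet. I then backed the arm off and raised it.

**Last checks:**
- **Box position:** both cameras gave the centre at x −1.0 mm and y +8.2 mm from the sheet's centre, with a turn of 0.0°. They agree, but they share one calibration of about 2 mm.
- **Flat and still:** I judged the box flat by eye. I did not take a second picture to confirm that it was at rest.
- **Jar:** it stands upright, where it was at the start.
- **Robot:** it touches nothing, with the tool raised to z = 0.20 m. The contact forces I read while pushing stayed under about 10 N.

**Disagreements along the way:** my first way of tracking the lid locked onto the white sheet once and later found nothing. I replaced it with template matching. The overhead match scores stayed low whenever the arm covered part of the lid, so during pushes I relied on the scene camera.

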